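# Pack the sauce bottles into the tin

## Task

Finish packing the round blue tin: it already holds five red-capped sauce bottles in a honeycomb pattern and has two empty places, one in the middle and one at the edge. Take the two red-capped bottles that stand outside on the table and stand one in each empty place, upright on the tin's floor. Do not tip either bottle over on the way.

Things in the scene. Friction and masses are not known exactly. Their poses are not given: they have to be found in the camera images.
- tin: Open round blue tin, fixed; 180 mm across, 176 inside, rim 47 mm and inner floor 3 mm above the table. Origin: centre of its underside; z up. Seven places for bottles: the middle (empty) and six 57 mm from it at 0, 60, 120, 180, 240, 300 degrees from the tin's x axis. The place at 0 degrees is empty too, the other five hold loose bottles like red_1, their nozzles ending 109 mm above the table.
- gap_side (a point): Centre of the empty place at the tin's edge, on the inner floor (3 mm above the table), 57 mm from the tin's middle along the tin's x axis. A centred bottle has about 9 mm free towards each neighbour. Between the neighbours' caps, open fingers have most room along lines at 30, 90 or 150 degrees from the tin's x axis (the same at the middle place).
- red_1: Filled rigid sauce bottle, cream with a red cap, standing on the table outside the tin, about 0.12 kg. Round body 48 mm across, upright to 52 mm, shoulder sloping to 63 mm; above it the straight round cap, 18 mm across, from 63 to 95 mm: grip it there from above, at any yaw; a pointed nozzle ends at 106 mm. Origin: centre of its underside; z up along the bottle.
- red_2: Second bottle, exactly like red_1 in shape, colours, size and origin; either may go into either empty place. Two bottles of the same shape, one with a green cap and one with a black cap, stand among them (centres at least 90 mm apart) and are not for this tin.

How it is judged:
At the end, for the whole second after the job is handed in: One of the two red-capped bottles stands within 18 mm of the tin's middle and the other within 18 mm of the centre of the empty place at the edge; both have their undersides on the tin's floor (less than 10 mm above the table), are upright within 10 degrees, released and at rest (((horizontal distance between red_1 and tin below 0.018 m and horizontal distance between red_2 and gap_side below 0.018 m) or (horizontal distance between red_2 and tin below 0.018 m and horizontal distance between red_1 and gap_side below 0.018 m)) and height (world z) of each of red_1, red_2 below 0.01 m and angle between each of red_1, red_2's own z axis and vertical below 0.1745 rad and linear speed of each of red_1, red_2 below 0.02 m/s); the robot touches nothing.
It fails at once if bottle red_1 is tipped over (leans more than 60 degrees) (angle between red_1's own z axis and vertical above 1.05 rad).
It fails at once if bottle red_2 is tipped over (leans more than 60 degrees) (angle between red_2's own z axis and vertical above 1.05 rad).
It also fails if it takes over 58 s, if anything falls off the work surface, if the arm or the gripper's body presses on something with over 40 N, if the wrist force passes 120 N, or if a joint passes its speed limit or range.

## Robot

A 6-joint arm with a two-finger parallel gripper is mounted at the origin on the work surface. World frame = base frame: x ahead of the robot, y to its left, z up, the work surface at z = 0. Lengths are in m, angles in rad, forces in N, time in s.
With the tool pointing down it reaches from about 0.3 to 0.95 m from the base axis. Payload 3.1 kg.
Tool frame: the origin (TCP) lies on the centre line of the jaws, within the pads' length; the fingertips stand 22 mm ahead of it and the grasp point (between the pads) lies 3 mm ahead of it; z points along the fingers, y is the line along which they close (so a half turn about z gives the same grasp; the last joint's range is limited). The gripper opens to 85 mm and grips with 20 to 120 N. Pads are 22 mm wide; open, the fingers measure 114 mm over their backs; the gripper's body (76 mm by 85 mm) begins 54 mm behind the grasp point. The pads swing forward as they close: fully open they stand 13 mm farther back than shut.
Start: joints at [-1.289, 0.308, 1.634, -0, 1.2, -0.07], TCP at [0.215, -0.587, 0.253] pointing down, gripper open.
Joint ranges: [-3.06, 3.06], [-0.79, 1.96], [0.05, 2.63], [-1.19, 4.34], [0.05, 2.64], [-2.94, 2.94]. Speed limits (rad/s): [2.79, 2.79, 3.14, 3.14, 3.14, 3.14].

## Interface

Orientations are given as a unit quaternion [w, x, y, z].
In Python, from rig import * gives the robot as it stands. The module is installed in compiled form; this text tells all that it offers.
- The arm moves only by the shell command python3 -m crank 'ROWS'. ROWS is JSON, a list of rows, each an object of numbers: "ax", "ay", "az": the turn, a rotation vector about the tool's x, y, z in rad; "dx", "dy", "dz": the shift along the tool's x, y, z in m; "jaw": the closure, from 0 (fully open) to 1 (shut). In form: [{"ax": .., "ay": .., "az": .., "dx": .., "dy": .., "dz": .., "jaw": ..}, ...]. A call has 1 to 10 rows; each row is the pose to reach, as a shift and turn from the pose commanded when the call began, along the tool's axes at that moment; what a row does not reach only later rows make up. A row lasts 1/10 s, in which the tool goes at most 50 mm and 8.59 degrees, less where a joint would pass 70% of its speed; a pose out of reach is approached as far as the arm can. A call with a gripper value outside its range is refused whole. The fingers move at their own pace and stop on an object; the grip force is fixed at half the most. Time passes only in rows, so rows that repeat a pose let the fingers close. It gives the time, the measured TCP pose, the force, the opening and the grip force at its end, in the units of the state.
- get_obs(): the state, without advancing time (a new reading comes with each control period).
- get_image(name): name is "scene" or "top"; returns the picture (400x640x3 uint8, blue, green, red); there is no depth.
- camera_info(name): a dict with "fx", "fy", "cx", "cy" (pixels), "rvec" (rotation vector, rad) and "tvec" (3), from world to camera coordinates, as OpenCV has them. Camera axes: x right, y down, z forward; pixel columns grow to the right and rows downward; lengths in m; the calibration is good to about 2 mm. A picture is of the moment at which its call begins. camera_info takes no time and is no camera call.
- hand_in(): hands the job in; it is judged then, once.
Trained networks look in the newest picture that a camera, given by its name, has taken for a name from the list of things; names that differ only in an ending like _2 or _b are one class to them, and where a whole thing is asked for, a point or a joint stands for the part that bears it (a point fixed in the world has none). Each returns a list of dicts, best first, with "confidence" (0 to 1); they miss things now and then, are a little off and sometimes report something else, mostly with a low value. They report only what shows in the picture. A call takes as long as a camera call.
- boxes_of(camera, thing): "point" ([x, y, z] in m, in world coordinates, good to about 4 mm: the middle of the surface that is visible of it).
- silhouettes(camera, thing): "pixels" (400x640 bool, what is visible of it).
The state is a dict: "time": time; "joints": joint angles; "qvel": joint speeds; "joint_efforts": joint torques, N m; "tcp_pos": TCP position; "eef_rot": TCP orientation; "force": force on the tool from outside, world axes, zero at the start; "torque": the same for the moment, N m; "grip_width": finger opening in m; "gripper_force": force on a finger pad.
Only numpy, scipy, OpenCV 4.12 (cv2) and the standard library are available. Lean on these libraries where they do the work, as an engineer would, in place of code of your own. Each camera call takes 0.05 s, during which the arm holds its last target. There are 200 camera calls.

## Working session

There is one attempt and no reset: what is moved stays moved. The work goes in short steps, Python scripts to look and compute and a shell command to move; the robot and the scene stay as the last step left them, time stands still between calls to the robot, and variables do not carry over. Pictures are saved under pics/ and viewed, at most 10 in all, crops included, and the job is handed in when it is done.

```bash
mkdir -p pics; cat > h.py <<'E'
from rig import *
import numpy as np, cv2
from scipy.spatial.transform import Rotation as R
def cam(n):
    c=camera_info(n);K=np.array([[c['fx'],0,c['cx']],[0,c['fy'],c['cy']],[0,0,1]]);return K,np.array(c['rvec'],float).ravel(),np.array(c['tvec'],float).ravel()
def ray(n,u,v,z):
    K,r,t=cam(n);M=R.from_rotvec(r).as_matrix();o=-M.T@t;d=M.T@np.linalg.inv(K)@[u,v,1];return o+d*(z-o[2])/d[2]
def proj(n,p):
    K,r,t=cam(n);return cv2.projectPoints(np.array(p,float).reshape(-1,1,3),r,t,K,None)[0].reshape(-1,2)
def tool():
    o=get_obs();q=o['eef_rot'];return np.array(o['tcp_pos']),R.from_quat([q[1],q[2],q[3],q[0]])
E
python3 - <<'E'
from h import *
np.set_printoptions(precision=4,suppress=True)
for n in("scene","top"):
    im=get_image(n);cv2.imwrite(f"pics/{n}0.png",im)
    K,r,t=cam(n);print(n,-R.from_rotvec(r).as_matrix().T@t)
    for th in("tin","red_1"):
        for b in boxes_of(n,th):print(n,th,np.array(b['point']),round(b['confidence'],2))
o=get_obs();print(o['time'],tool()[0],tool()[1].as_matrix(),o['force'],o['grip_width'])
E
```

```text
scene [0.9398 0.4321 0.4718]
scene tin [ 0.6137 -0.1118  0.0263] 0.64
scene red_1 [0.5912 0.1332 0.0522] 0.85
scene red_1 [0.5917 0.2775 0.0546] 0.68
scene red_1 [ 0.6134 -0.1099  0.0268] 0.36
top [0.4183 0.0495 0.8965]
top tin [ 0.5861 -0.1767  0.0017] 0.68
top red_1 [0.5792 0.2639 0.0571] 0.95
top red_1 [0.5704 0.1216 0.0579] 0.59
0.3 [ 0.2153 -0.5865  0.2528] [[ 0.9388  0.3446 -0.0002]
 [ 0.3446 -0.9388  0.0008]
 [ 0.0001 -0.0008 -1.    ]] [-0.098   0.5118  0.873 ] 0.08512243374874556
```

View pics/top0.png

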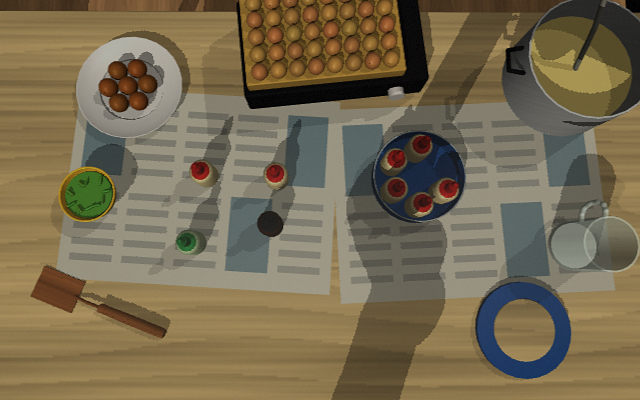

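View pics/scene0.png

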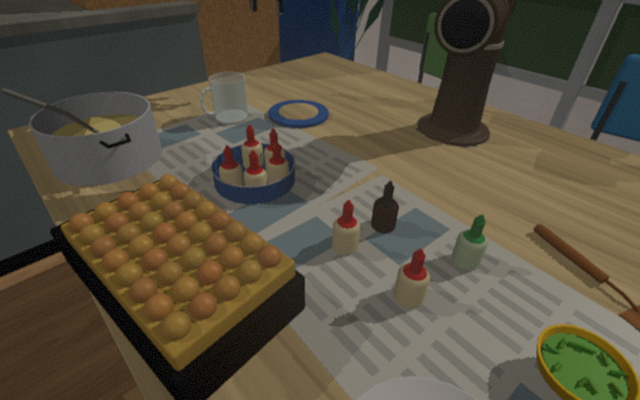

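The top view shows the outside red caps at about (200,172) and (275,175), green at (188,242) and black at (270,223). The tin is at (419,177) with five caps; the gaps are the middle and the upper right (~446,160). The scene view agrees. Next I'll fit the cap model to the red blobs in both cameras.

```bash
cat >> h.py <<'E'
from scipy.optimize import least_squares
A=np.linspace(0,2*np.pi,32,endpoint=False)
def ring(r,z):return np.c_[r*np.cos(A),r*np.sin(A),0*A+z]
CAP=np.vstack([ring(.009,.063),ring(.009,.095),[[0,0,.106]]])
TIN=np.vstack([ring(.09,.047)])
def cent(pts):
    m=cv2.moments(cv2.convexHull(pts.astype(np.float32)));return np.array([m['m10'],m['m01']])/m['m00']
def fit(n,uv,model,dz=0,x0=(.55,0)):
    f=lambda p:cent(proj(n,model+[p[0],p[1],dz]))-uv
    return least_squares(f,x0,diff_step=1e-3).x
def reds(n):
    h=cv2.cvtColor(get_image(n),cv2.COLOR_BGR2HSV);m=((h[...,0]<7)|(h[...,0]>172))&(h[...,1]>150)&(h[...,2]>60)
    k,l,s,c=cv2.connectedComponentsWithStats(m.astype(np.uint8));return [(c[i],s[i]) for i in range(1,k) if s[i,4]>40]
E
python3 - <<'E'
from h import *
np.set_printoptions(precision=4,suppress=True)
for n in("top","scene"):
    for c,s in reds(n):print(n,c,s,fit(n,c,CAP),fit(n,c,CAP,.003))
    for b in silhouettes(n,"tin")[:1]:
        ys,xs=np.nonzero(b['pixels']);hp=np.c_[xs,ys].astype(np.float32);print('tin',n,hp.min(0),hp.max(0),fit(n,cent(hp),TIN), b['confidence'])
E
```

```text
top [421.1207 144.5115] [413 135  18  19 174] [ 0.632 -0.157] [ 0.6312 -0.1562]
top [396.0576 158.1481] [387 150  18  18 243] [ 0.6054 -0.1086] [ 0.6047 -0.1081]
top [199.4612 170.0776] [191 162  18  18 245] [0.5814 0.2625] [0.5808 0.2617]
top [274.7934 173.1157] [266 165  18  18 242] [0.5759 0.1205] [0.5753 0.1203]
top [396.1505 187.8065] [388 179  18  18 186] [ 0.5485 -0.1075] [ 0.548  -0.1069]
top [448.2151 188.3466] [439 180  20  18 251] [ 0.5478 -0.2054] [ 0.5473 -0.2044]
top [422.0564 202.8769] [413 194  19  18 195] [ 0.5201 -0.1553] [ 0.5197 -0.1546]
tin top [371. 130.] [465. 222.] [ 0.5776 -0.1571] 0.9
scene [250.3636 137.7483] [244 125  14  22 143] [ 0.552  -0.2037] [ 0.555  -0.1988]
scene [274.9176 149.767 ] [267 130  18  35 279] [ 0.5428 -0.1249] [ 0.5458 -0.1206]
scene [228.462  159.6141] [222 147  15  22 184] [ 0.6387 -0.1544] [ 0.641  -0.1499]
scene [253.9043 164.1435] [247 151  16  23 209] [ 0.6095 -0.1064] [ 0.612  -0.1023]
scene [347.1146 216.6042] [338 201  19  27 288] [0.5858 0.13  ] [0.5885 0.1323]
scene [415.8826 266.7582] [403 249  24  31 426] [0.5916 0.2719] [0.5943 0.2731]
tin scene [212. 143.] [294. 203.] [ 0.5958 -0.1311] 0.55
```

```bash
python3 - <<'E'
from h import *
B=np.vstack([ring(.024,0),ring(.024,.052)]);S=ring(.024,.052)
out=[]
for n,(x,y,w,h) in(("top",(170,135,130,75)),("scene",(325,190,130,130)),("top",(360,120,120,110))):
    im=get_image(n);k=5 if w==130 and h==75 else 4;k=4
    c=cv2.resize(im[y:y+h,x:x+w],None,fx=k,fy=k,interpolation=cv2.INTER_CUBIC);c=cv2.convertScaleAbs(c,alpha=1.4)
    def dr(pts,col):
        p=(proj(n,pts)-[x,y]+.5)*k;cv2.polylines(c,[p.round().astype(np.int32)],True,col,1)
    for px,py in((.5814,.2625),(.5759,.1205)):
        for m,col in((ring(.024,0),(255,0,0)),(S,(0,255,0)),(ring(.009,.063),(0,255,255)),(ring(.009,.095),(255,255,0)),(ring(.001,.106),(255,0,255))):dr(m+[px,py,0],col)
    dr(TIN+[.5776,-.1571,0],(0,255,0));dr(ring(.09,0)+[.5776,-.1571,0],(255,255,0))
    out.append(c)
H=max(o.shape[0] for o in out)
top=np.vstack([out[0],np.zeros((10,520,3),np.uint8)]);
cv2.imwrite("pics/a.png",np.hstack([cv2.resize(out[1],(390,390)),cv2.resize(out[2],(410,390))])); cv2.imwrite("pics/b.png",out[0])
E
```

```text
(no output)
```

View pics/a.png

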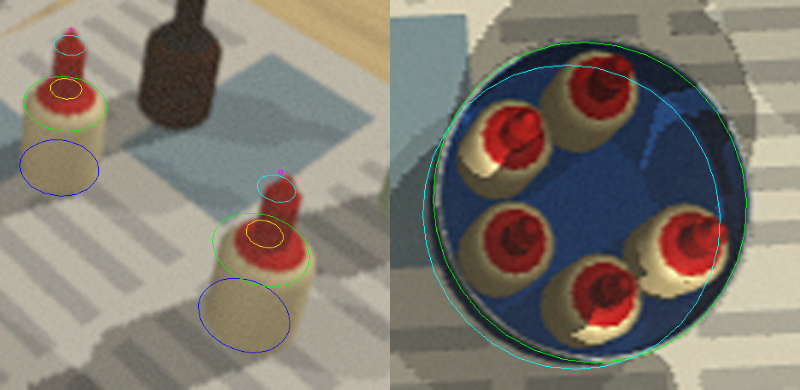

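View pics/b.png

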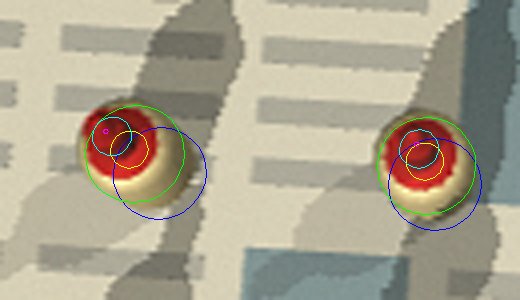

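The overlay shows the red extends as a skirt (~17 mm radius) over the shoulder, so I'll refit with that included.

```bash
cat >> h.py <<'E'
CAP=np.vstack([CAP,ring(.0175,.057)])
E
python3 - <<'E'
from h import *
np.set_printoptions(precision=4,suppress=True)
for n in("top","scene"):
    r=reds(n);P=np.array([fit(n,c,CAP) for c,s in r]);print(n,P)
    Q=np.array([fit(n,c,CAP,.003) for c,s in r]);k=(Q[:,1]<-.05)&np.array([s[4]<270 for c,s in r]);Q=Q[k];print(Q)
    if n=="top":
        def f(p):
            d=Q-p[:2];a=np.arctan2(d[:,1],d[:,0])-p[2];k=np.round(a/(np.pi/3))*np.pi/3+p[2]
            return (d-.057*np.c_[np.cos(k),np.sin(k)]).ravel()
        s=least_squares(f,[.577,-.157,-.5]);print(s.x,np.degrees(s.x[2]),s.fun)
        for k in range(6):
            a=s.x[2]+k*np.pi/3;q=s.x[:2]+.057*np.array([np.cos(a),np.sin(a)]);print(k,q,np.min(np.linalg.norm(Q-q,axis=1)))
E
```

```text
top [[ 0.6366 -0.161 ]
 [ 0.6099 -0.1124]
 [ 0.585   0.2675]
 [ 0.5803  0.1226]
 [ 0.552  -0.1117]
 [ 0.5506 -0.2109]
 [ 0.5228 -0.1607]]
[[ 0.6359 -0.1603]
 [ 0.6092 -0.1118]
 [ 0.5516 -0.1111]
 [ 0.5501 -0.21  ]
 [ 0.5224 -0.1599]]
[ 0.5636 -0.1457 -0.4477] -25.651079737347917 [ 0.0209  0.0101 -0.0014  0.0017 -0.0077 -0.0223 -0.0177 -0.0074  0.0059
  0.0179]
0 [ 0.6149 -0.1704] 0.023222452123130916
1 [ 0.6106 -0.1135] 0.00222780344963216
2 [ 0.5592 -0.0889] 0.02355695706570622
3 [ 0.5122 -0.121 ] 0.04025106890238401
4 [ 0.5165 -0.1779] 0.018861700096454638
5 [ 0.5679 -0.2025] 0.019235536532736817
scene [[ 0.5434 -0.2174]
 [ 0.5334 -0.1378]
 [ 0.632  -0.1671]
 [ 0.6021 -0.1184]
 [ 0.5772  0.1225]
 [ 0.5826  0.2677]]
[[ 0.5464 -0.2125]
 [ 0.6343 -0.1626]
 [ 0.6047 -0.1143]]
```

Outside bottles agree between cameras: A (0.584, 0.268), B (0.579, 0.123). The tin-fit landed in a wrong minimum. From opposite caps, the tin's centre is ≈ (0.579, -0.160) (rim fit is within 3 mm), the edge gap ≈ (0.607, -0.210), and the tin's x axis ≈ -60.5°. A tool y line at -90° fits between the caps.

```bash
cat >> h.py <<'E'
def go(x,y,z,yaw=None):
    "print shift in tool axes to a world TCP with tool y line along yaw deg"
    p,r=tool();d=r.inv().apply(np.array([x,y,z])-p);M=r.as_matrix();o=get_obs();s=''
    if yaw is not None:
        c=np.radians(yaw);T=R.from_matrix(np.c_[np.cross([np.cos(c),np.sin(c),0],[0,0,-1]),[np.cos(c),np.sin(c),0],[0,0,-1]]);s=(r.inv()*T).as_rotvec().round(4)
    print('t',round(o['time'],2),'p',p.round(4),'d',d.round(4),'rot',s,'j6',round(o['joints'][5],2),'w',round(o['grip_width'],4),'F',np.round(o['force'],1))
E
python3 -m crank '[{"dx":0.586,"dy":-0.54,"dz":0,"az":0.355,"jaw":0},{"dx":0.586,"dy":-0.54,"dz":0,"az":0.355,"jaw":0},{"dx":0.586,"dy":-0.54,"dz":0,"az":0.355,"jaw":0},{"dx":0.586,"dy":-0.54,"dz":0,"az":0.355,"jaw":0},{"dx":0.586,"dy":-0.54,"dz":0,"az":0.355,"jaw":0},{"dx":0.586,"dy":-0.54,"dz":0,"az":0.355,"jaw":0},{"dx":0.586,"dy":-0.54,"dz":0,"az":0.355,"jaw":0},{"dx":0.586,"dy":-0.54,"dz":0,"az":0.355,"jaw":0},{"dx":0.586,"dy":-0.54,"dz":0,"az":0.355,"jaw":0},{"dx":0.586,"dy":-0.54,"dz":0,"az":0.355,"jaw":0}]'
python3 -c "from h import *;go(.579,.1226,.2,-90)"
```

```text
t 0.75 p [ 0.2153 -0.5867  0.2533] d [ 0.5858 -0.5406  0.0533] rot [0.     0.     0.3518] j6 -0.07 w 0.0853 F [-0.4  1.  -0.7]invalid input at $[0]: expected keys ax, ay, az, dx, dy, dz, jaw
```

```bash

python3 -m crank '[{"ax":0,"ay":0,"dx":0.586,"dy":-0.54,"dz":0,"az":0.352,"jaw":0},{"ax":0,"ay":0,"dx":0.586,"dy":-0.54,"dz":0,"az":0.352,"jaw":0},{"ax":0,"ay":0,"dx":0.586,"dy":-0.54,"dz":0,"az":0.352,"jaw":0},{"ax":0,"ay":0,"dx":0.586,"dy":-0.54,"dz":0,"az":0.352,"jaw":0},{"ax":0,"ay":0,"dx":0.586,"dy":-0.54,"dz":0,"az":0.352,"jaw":0},{"ax":0,"ay":0,"dx":0.586,"dy":-0.54,"dz":0,"az":0.352,"jaw":0},{"ax":0,"ay":0,"dx":0.586,"dy":-0.54,"dz":0,"az":0.352,"jaw":0},{"ax":0,"ay":0,"dx":0.586,"dy":-0.54,"dz":0,"az":0.352,"jaw":0},{"ax":0,"ay":0,"dx":0.586,"dy":-0.54,"dz":0,"az":0.352,"jaw":0},{"ax":0,"ay":0,"dx":0.586,"dy":-0.54,"dz":0,"az":0.352,"jaw":0}]'
python3 -c "from h import *;go(.579,.1226,.2,-90)"
```

```text
time: 1.75
tcp_pos: [0.4445, -0.1401, 0.2538]
eef_rot: [0.0, 1.0, -0.0, 0.001]
force: [0.5, -0.2, -0.2]
grip_width: 0.0854
gripper_force: 0.0
t 1.75 p [ 0.4445 -0.1401  0.2538] d [ 0.1343 -0.2628  0.0538] rot [ 0.0006 -0.0014 -0.0004] j6 1.17 w 0.0854 F [ 0.5 -0.2 -0.2]
```

```bash

python3 -m crank '[{"ax":0,"ay":0,"az":0,"dx":0.134,"dy":-0.263,"dz":0.05,"jaw":0},{"ax":0,"ay":0,"az":0,"dx":0.134,"dy":-0.263,"dz":0.05,"jaw":0},{"ax":0,"ay":0,"az":0,"dx":0.134,"dy":-0.263,"dz":0.05,"jaw":0},{"ax":0,"ay":0,"az":0,"dx":0.134,"dy":-0.263,"dz":0.05,"jaw":0},{"ax":0,"ay":0,"az":0,"dx":0.134,"dy":-0.263,"dz":0.05,"jaw":0},{"ax":0,"ay":0,"az":0,"dx":0.134,"dy":-0.263,"dz":0.05,"jaw":0},{"ax":0,"ay":0,"az":0,"dx":0.134,"dy":-0.263,"dz":0.05,"jaw":0},{"ax":0,"ay":0,"az":0,"dx":0.134,"dy":-0.263,"dz":0.05,"jaw":0},{"ax":0,"ay":0,"az":0,"dx":0.134,"dy":-0.263,"dz":0.05,"jaw":0}]'
python3 -c "
from h import *;go(.579,.1226,.088,-90)
im=get_image('scene');cv2.imwrite('pics/c.png',cv2.resize(im[120:320,260:500],None,fx=3,fy=3))"
```

```text
time: 2.65
tcp_pos: [0.5774, 0.1202, 0.2033]
eef_rot: [0.0, 1.0, -0.0, -0.0]
force: [-0.4, -1.0, -0.8]
grip_width: 0.0856
gripper_force: 0.0
t 2.65 p [0.5774 0.1202 0.2033] d [ 0.0017 -0.0025  0.1153] rot [ 0.0006  0.0006 -0.0005] j6 1.7 w 0.0856 F [-0.4 -1.  -0.8]
```

View pics/c.png

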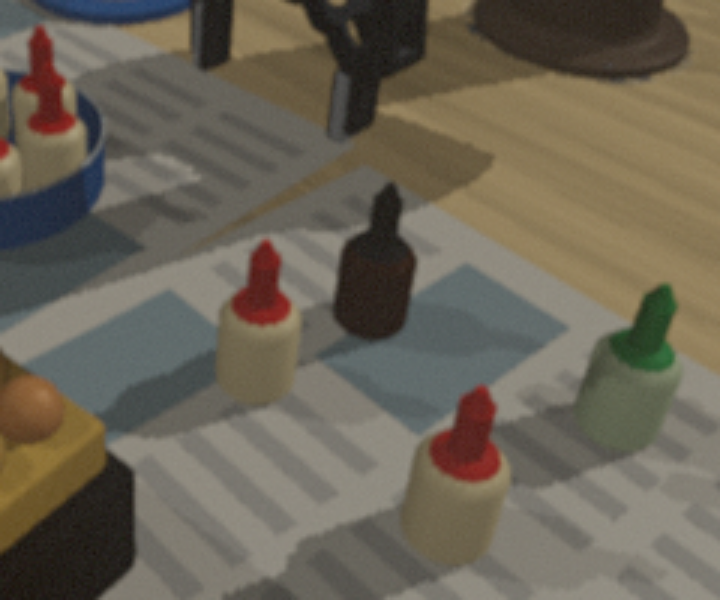

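The open fingers, with tips at crop (215,50) and (350,100), straddle bottle B (nozzle at 265,245) from above. I'll descend and grip.

```bash

python3 -m crank '[{"ax":0,"ay":0,"az":0,"dx":0,"dy":0,"dz":0.04,"jaw":0},{"ax":0,"ay":0,"az":0,"dx":0,"dy":0,"dz":0.08,"jaw":0},{"ax":0,"ay":0,"az":0,"dx":0,"dy":0,"dz":0.115,"jaw":0},{"ax":0,"ay":0,"az":0,"dx":0,"dy":0,"dz":0.115,"jaw":0},{"ax":0,"ay":0,"az":0,"dx":0,"dy":0,"dz":0.115,"jaw":0},{"ax":0,"ay":0,"az":0,"dx":0,"dy":0,"dz":0.115,"jaw":0.4}]'
python3 -c "
from h import *;go(.579,.1226,.088,-90)
im=get_image('scene');cv2.imwrite('pics/d.png',cv2.resize(im[150:310,270:430],None,fx=3,fy=3))"
```

```text
time: 3.3
tcp_pos: [0.5799, 0.1206, 0.091]
eef_rot: [-0.0, 1.0, -0.001, 0.002]
force: [0.3, -0.3, 1.8]
grip_width: 0.0732
gripper_force: 0.0
t 3.3 p [0.5799 0.1206 0.091 ] d [-0.0009 -0.002   0.003 ] rot [-0.0006 -0.0047 -0.0013] j6 1.7 w 0.0732 F [ 0.3 -0.3  1.8]
```

View pics/d.png

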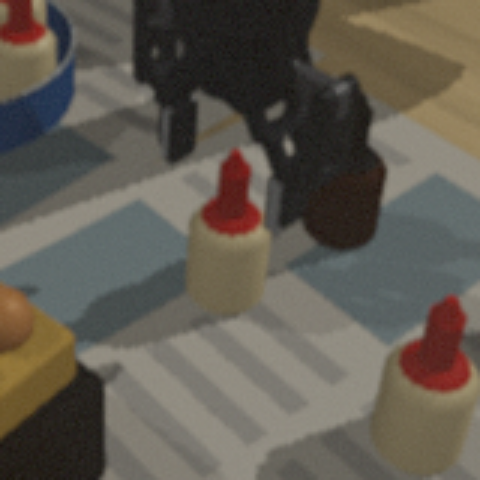

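The fingertips at (178,158) and (285,225) lie either side of the cap at (235,190), so B is centred. Closing.

```bash

python3 -m crank '[{"ax":0,"ay":0,"az":0,"dx":0,"dy":-0.002,"dz":0.002,"jaw":0.6},{"ax":0,"ay":0,"az":0,"dx":0,"dy":-0.002,"dz":0.002,"jaw":0.8},{"ax":0,"ay":0,"az":0,"dx":0,"dy":-0.002,"dz":0.002,"jaw":1},{"ax":0,"ay":0,"az":0,"dx":0,"dy":-0.002,"dz":0.002,"jaw":1},{"ax":0,"ay":0,"az":0,"dx":0,"dy":-0.002,"dz":0.002,"jaw":1},{"ax":0,"ay":0,"az":0,"dx":0,"dy":-0.002,"dz":0.002,"jaw":1},{"ax":0,"ay":0,"az":0,"dx":0,"dy":-0.002,"dz":0.002,"jaw":1},{"ax":0,"ay":0,"az":0,"dx":0,"dy":-0.002,"dz":0.002,"jaw":1}]'
```

```text
time: 4.15
tcp_pos: [0.5784, 0.1234, 0.0871]
eef_rot: [-0.0, 1.0, -0.0, 0.001]
force: [0.0, 1.6, 4.9]
grip_width: 0.0162
gripper_force: 58.4
```

```bash

python3 -m crank '[{"ax":0,"ay":0,"az":0,"dx":0,"dy":0,"dz":-0.02,"jaw":1},{"ax":0,"ay":0,"az":0,"dx":0,"dy":0,"dz":-0.05,"jaw":1},{"ax":0,"ay":0,"az":0,"dx":0,"dy":0,"dz":-0.08,"jaw":1},{"ax":0,"ay":0,"az":0,"dx":0,"dy":0,"dz":-0.11,"jaw":1},{"ax":0,"ay":0,"az":0,"dx":0,"dy":0,"dz":-0.145,"jaw":1},{"ax":0,"ay":0,"az":0,"dx":0,"dy":0,"dz":-0.145,"jaw":1},{"ax":0,"ay":0,"az":0,"dx":0,"dy":0,"dz":-0.145,"jaw":1}]'
python3 -c "
from h import *;go(.579,-.160,.235,-90)
im=get_image('scene');cv2.imwrite('pics/e.png',cv2.resize(im[80:320,200:520],None,fx=2.2,fy=2.2))"
```

```text
time: 4.85
tcp_pos: [0.5779, 0.1229, 0.2313]
eef_rot: [0.0, 1.0, -0.0, 0.0]
force: [-0.9, 0.7, -0.7]
grip_width: 0.0164
gripper_force: 58.5
t 4.85 p [0.5779 0.1229 0.2313] d [ 0.0012  0.2829 -0.0036] rot [ 0.0001 -0.0008 -0.0002] j6 1.71 w 0.0164 F [-0.9  0.7 -0.7]
```

View pics/e.png

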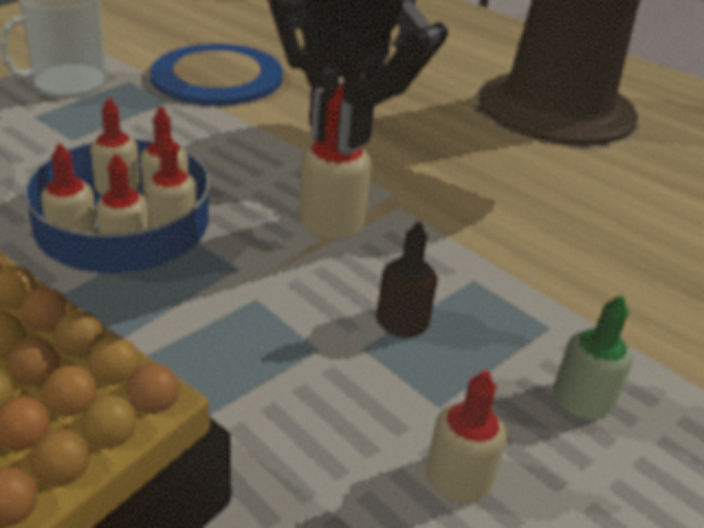

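B hangs upright in the jaws (crop 335,190). Moving it over the tin's middle.

```bash

python3 -m crank '[{"ax":0,"ay":0,"az":0,"dx":0,"dy":0.02,"dz":0,"jaw":1},{"ax":0,"ay":0,"az":0,"dx":0,"dy":0.06,"dz":0,"jaw":1},{"ax":0,"ay":0,"az":0,"dx":0,"dy":0.1,"dz":0,"jaw":1},{"ax":0,"ay":0,"az":0,"dx":0.001,"dy":0.14,"dz":0,"jaw":1},{"ax":0,"ay":0,"az":0,"dx":0.001,"dy":0.18,"dz":0,"jaw":1},{"ax":0,"ay":0,"az":0,"dx":0.001,"dy":0.22,"dz":0,"jaw":1},{"ax":0,"ay":0,"az":0,"dx":0.001,"dy":0.26,"dz":0,"jaw":1},{"ax":0,"ay":0,"az":0,"dx":0.001,"dy":0.283,"dz":0,"jaw":1},{"ax":0,"ay":0,"az":0,"dx":0.001,"dy":0.283,"dz":0,"jaw":1},{"ax":0,"ay":0,"az":0,"dx":0.001,"dy":0.283,"dz":0,"jaw":1}]'
python3 -c "
from h import *;go(.579,-.160,.092,-90)
a=get_image('scene')[60:240,180:380];b=get_image('top')[100:260,340:500]
cv2.imwrite('pics/f.png',np.hstack([cv2.resize(a,(400,360)),cv2.resize(b,(360,360))]))"
```

```text
time: 5.9
tcp_pos: [0.5772, -0.1598, 0.2286]
eef_rot: [-0.001, 1.0, -0.001, -0.002]
force: [-0.5, 0.8, -0.7]
grip_width: 0.0165
gripper_force: 58.7
t 5.9 p [ 0.5772 -0.1598  0.2286] d [0.0024 0.0005 0.1366] rot [-0.0022  0.0045 -0.0018] j6 1.23 w 0.0165 F [-0.5  0.8 -0.7]
```

View pics/f.png

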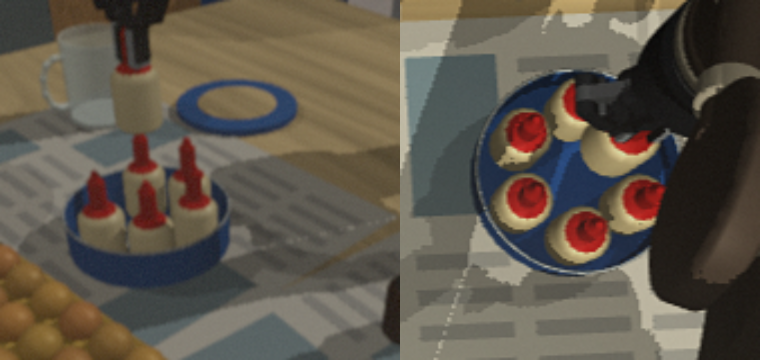

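The bottle hangs above the tin (left crop 135,100) with its middle beneath. Lowering most of the way.

```bash

python3 -m crank '[{"ax":0,"ay":0,"az":0,"dx":0.001,"dy":0,"dz":0.01,"jaw":1},{"ax":0,"ay":0,"az":0,"dx":0.001,"dy":0,"dz":0.03,"jaw":1},{"ax":0,"ay":0,"az":0,"dx":0.001,"dy":0,"dz":0.05,"jaw":1},{"ax":0,"ay":0,"az":0,"dx":0.001,"dy":0,"dz":0.07,"jaw":1},{"ax":0,"ay":0,"az":0,"dx":0.001,"dy":0,"dz":0.09,"jaw":1},{"ax":0,"ay":0,"az":0,"dx":0.001,"dy":0,"dz":0.11,"jaw":1},{"ax":0,"ay":0,"az":0,"dx":0.001,"dy":0,"dz":0.12,"jaw":1},{"ax":0,"ay":0,"az":0,"dx":0.001,"dy":0,"dz":0.125,"jaw":1},{"ax":0,"ay":0,"az":0,"dx":0.001,"dy":0,"dz":0.125,"jaw":1}]'
python3 -c "
from h import *;go(.579,-.160,.090,-90)"
```

```text
time: 6.9
tcp_pos: [0.5795, -0.1593, 0.1056]
eef_rot: [-0.0, 1.0, 0.0, -0.001]
force: [0.5, -0.4, -0.7]
grip_width: 0.0162
gripper_force: 58.7
t 6.9 p [ 0.5795 -0.1593  0.1056] d [-0.0005  0.0007  0.0156] rot [-0.0004  0.0011  0.0006] j6 1.23 w 0.0162 F [ 0.5 -0.4 -0.7]
```

No contact; on to the floor.

```bash

python3 -m crank '[{"ax":0,"ay":0,"az":0,"dx":0,"dy":0,"dz":0.006,"jaw":1},{"ax":0,"ay":0,"az":0,"dx":0,"dy":0,"dz":0.011,"jaw":1},{"ax":0,"ay":0,"az":0,"dx":0,"dy":0,"dz":0.015,"jaw":1},{"ax":0,"ay":0,"az":0,"dx":0,"dy":0,"dz":0.016,"jaw":1},{"ax":0,"ay":0,"az":0,"dx":0,"dy":0,"dz":0.016,"jaw":1}]'
python3 -c "
from h import *;go(.579,-.160,.090,-90)"
```

```text
time: 7.4
tcp_pos: [0.5798, -0.1601, 0.0904]
eef_rot: [0.0, 1.0, -0.0, 0.0]
force: [0.4, 0.0, -1.1]
grip_width: 0.0162
gripper_force: 59.1
t 7.4 p [ 0.5798 -0.1601  0.0904] d [-0.0008 -0.0001  0.0004] rot [ 0.     -0.0002 -0.0003] j6 1.23 w 0.0162 F [ 0.4  0.  -1.1]
```

```bash

python3 -m crank '[{"ax":0,"ay":0,"az":0,"dx":0,"dy":0,"dz":0.001,"jaw":1},{"ax":0,"ay":0,"az":0,"dx":0,"dy":0,"dz":0.002,"jaw":1},{"ax":0,"ay":0,"az":0,"dx":0,"dy":0,"dz":0.002,"jaw":1}]'
```

```text
time: 7.7
tcp_pos: [0.5803, -0.1602, 0.0901]
eef_rot: [0.0, 1.0, -0.0, 0.0]
force: [-2.3, 0.8, 8.6]
grip_width: 0.0163
gripper_force: 59.8
```

Contact with the floor (8.6 N). Opening partly, to stay clear of the neighbours' caps, then going straight up.

```bash

python3 -m crank '[{"ax":0,"ay":0,"az":0,"dx":0,"dy":0,"dz":-0.001,"jaw":0.8},{"ax":0,"ay":0,"az":0,"dx":0,"dy":0,"dz":-0.001,"jaw":0.6},{"ax":0,"ay":0,"az":0,"dx":0,"dy":0,"dz":-0.001,"jaw":0.5},{"ax":0,"ay":0,"az":0,"dx":0,"dy":0,"dz":-0.001,"jaw":0.5},{"ax":0,"ay":0,"az":0,"dx":0,"dy":0,"dz":-0.001,"jaw":0.5},{"ax":0,"ay":0,"az":0,"dx":0,"dy":0,"dz":-0.015,"jaw":0.5},{"ax":0,"ay":0,"az":0,"dx":0,"dy":0,"dz":-0.04,"jaw":0.5},{"ax":0,"ay":0,"az":0,"dx":0,"dy":0,"dz":-0.08,"jaw":0.5},{"ax":0,"ay":0,"az":0,"dx":0,"dy":0,"dz":-0.115,"jaw":0.5},{"ax":0,"ay":0,"az":0,"dx":0,"dy":0,"dz":-0.115,"jaw":0.5}]'
python3 -c "
from h import *;go(.584,.2676,.205,-90)"
```

```text
time: 8.7
tcp_pos: [0.5843, -0.1615, 0.2112]
eef_rot: [0.002, 1.0, -0.0, 0.007]
force: [0.1, -0.8, 1.6]
grip_width: 0.0427
gripper_force: 0.0
t 8.7 p [ 0.5843 -0.1615  0.2112] d [-4.000e-04 -4.292e-01  4.200e-03] rot [ 0.0046 -0.013  -0.0001] j6 1.23 w 0.0427 F [ 0.1 -0.8  1.6]
```

```bash

python3 -m crank '[{"ax":0,"ay":0,"az":0,"dx":0.002,"dy":-0.05,"dz":0,"jaw":0.3},{"ax":0,"ay":0,"az":0,"dx":0.002,"dy":-0.1,"dz":0,"jaw":0.2},{"ax":0,"ay":0,"az":0,"dx":0.002,"dy":-0.15,"dz":0,"jaw":0.2},{"ax":0,"ay":0,"az":0,"dx":0.003,"dy":-0.2,"dz":0,"jaw":0.2},{"ax":0,"ay":0,"az":0,"dx":0.003,"dy":-0.25,"dz":0,"jaw":0.2},{"ax":0,"ay":0,"az":0,"dx":0.003,"dy":-0.3,"dz":0,"jaw":0.2},{"ax":0,"ay":0,"az":0,"dx":0.004,"dy":-0.35,"dz":0,"jaw":0.2},{"ax":0,"ay":0,"az":0,"dx":0.004,"dy":-0.4,"dz":0,"jaw":0.2},{"ax":0,"ay":0,"az":0,"dx":0.004,"dy":-0.429,"dz":0,"jaw":0.2},{"ax":0,"ay":0,"az":0,"dx":0.004,"dy":-0.429,"dz":0,"jaw":0.2}]'
python3 -m crank '[{"ax":0,"ay":0,"az":0,"dx":0,"dy":0,"dz":0,"jaw":0.2},{"ax":0,"ay":0,"az":0,"dx":0,"dy":0,"dz":0,"jaw":0.2},{"ax":0,"ay":0,"az":0,"dx":0,"dy":0,"dz":0,"jaw":0.2}]'
python3 - <<'E'
from h import *
go(.584,.2676,.088,-90)
np.set_printoptions(precision=4,suppress=True)
for n in("top","scene"):print(n,np.array([np.r_[fit(n,c,CAP),s[4]] for c,s in reds(n)]))
E
```

```text
time: 9.7
tcp_pos: [0.5832, 0.2733, 0.2035]
eef_rot: [-0.001, 1.0, 0.002, 0.0]
force: [-0.0, -1.1, -0.9]
grip_width: 0.0687
gripper_force: 0.0
time: 10.0
tcp_pos: [0.5839, 0.2674, 0.2032]
eef_rot: [0.0, 1.0, -0.001, -0.0]
force: [0.3, 0.0, -0.0]
grip_width: 0.0685
gripper_force: 0.0
t 10.0 p [0.5839 0.2674 0.2032] d [ 1.000e-04 -2.000e-04  1.152e-01] rot [ 0.0005  0.0004 -0.002 ] j6 1.93 w 0.0685 F [ 0.3  0.  -0. ]
top [[  0.6379  -0.1622 260.    ]
 [  0.61    -0.1124 255.    ]
 [  0.5853   0.2672 258.    ]
 [  0.5828  -0.1626 254.    ]
 [  0.5525  -0.1118 251.    ]
 [  0.551   -0.2112 260.    ]
 [  0.5232  -0.1613 256.    ]]
scene [[  0.5803  -0.1568 426.    ]
 [  0.5336  -0.1374 291.    ]
 [  0.6312  -0.1678 201.    ]
 [  0.5824   0.2677 409.    ]]
```

B stands in the middle, within ~2 mm. The edge gap, opposite the cap at (0.5525, -0.112), is now (0.608, -0.211). Descending on A and gripping.

```bash

python3 -m crank '[{"ax":0,"ay":0,"az":0,"dx":0,"dy":0,"dz":0.04,"jaw":0.2},{"ax":0,"ay":0,"az":0,"dx":0,"dy":0,"dz":0.08,"jaw":0.2},{"ax":0,"ay":0,"az":0,"dx":0,"dy":0,"dz":0.11,"jaw":0.2},{"ax":0,"ay":0,"az":0,"dx":0,"dy":0,"dz":0.116,"jaw":0.2},{"ax":0,"ay":0,"az":0,"dx":0,"dy":0,"dz":0.116,"jaw":0.4},{"ax":0,"ay":0,"az":0,"dx":0,"dy":0,"dz":0.116,"jaw":0.6}]'
python3 -m crank '[{"ax":0,"ay":0,"az":0,"dx":0,"dy":0,"dz":0,"jaw":0.8},{"ax":0,"ay":0,"az":0,"dx":0,"dy":0,"dz":0,"jaw":1},{"ax":0,"ay":0,"az":0,"dx":0,"dy":0,"dz":0,"jaw":1},{"ax":0,"ay":0,"az":0,"dx":0,"dy":0,"dz":0,"jaw":1},{"ax":0,"ay":0,"az":0,"dx":0,"dy":0,"dz":0,"jaw":1},{"ax":0,"ay":0,"az":0,"dx":0,"dy":0,"dz":0,"jaw":1}]'
```

```text
time: 10.7
tcp_pos: [0.5855, 0.2692, 0.0892]
eef_rot: [-0.001, 1.0, -0.0, 0.002]
force: [0.9, 1.0, 0.6]
grip_width: 0.0407
gripper_force: 0.0
time: 11.3
tcp_pos: [0.5857, 0.2695, 0.0898]
eef_rot: [-0.001, 1.0, -0.0, 0.002]
force: [-0.5, -0.4, 5.5]
grip_width: 0.0157
gripper_force: 58.4
```

```bash

python3 -m crank '[{"ax":0,"ay":0,"az":0,"dx":0,"dy":0,"dz":-0.02,"jaw":1},{"ax":0,"ay":0,"az":0,"dx":0,"dy":0,"dz":-0.05,"jaw":1},{"ax":0,"ay":0,"az":0,"dx":0,"dy":0,"dz":-0.08,"jaw":1},{"ax":0,"ay":0,"az":0,"dx":0,"dy":0,"dz":-0.11,"jaw":1},{"ax":0,"ay":0,"az":0,"dx":0,"dy":0,"dz":-0.145,"jaw":1},{"ax":0,"ay":0,"az":0,"dx":0,"dy":0,"dz":-0.145,"jaw":1},{"ax":0,"ay":0,"az":0,"dx":0,"dy":0,"dz":-0.145,"jaw":1}]'
python3 -c "
from h import *;go(.608,-.211,.235,-90)
im=get_image('scene');cv2.imwrite('pics/g.png',cv2.resize(im[80:320,200:520],None,fx=2,fy=2))"
```

```text
time: 12.0
tcp_pos: [0.584, 0.2692, 0.2331]
eef_rot: [-0.0, 1.0, -0.0, 0.001]
force: [-0.6, 0.1, -1.7]
grip_width: 0.0163
gripper_force: 58.6
t 12.0 p [0.584  0.2692 0.2331] d [ 0.024   0.4802 -0.0023] rot [-0.0008 -0.0016 -0.0001] j6 1.94 w 0.0163 F [-0.6  0.1 -1.7]
```

View pics/g.png

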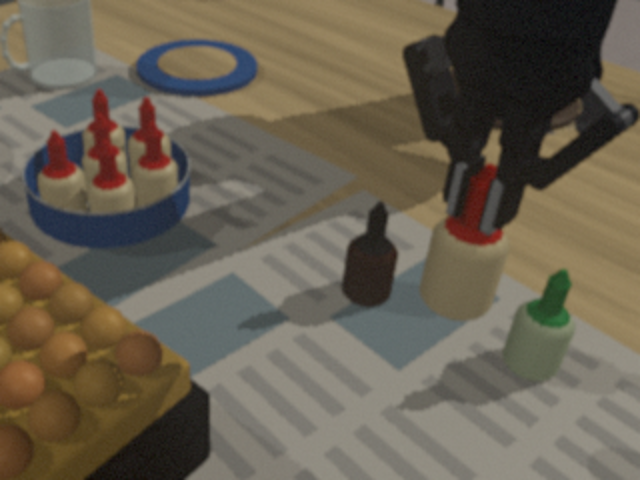

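A is held upright (crop 465,265) and B stands in the middle of the tin. Moving to the edge gap.

```bash

python3 -m crank '[{"ax":0,"ay":0,"az":0,"dx":0.002,"dy":0.02,"dz":0,"jaw":1},{"ax":0,"ay":0,"az":0,"dx":0.004,"dy":0.06,"dz":0,"jaw":1},{"ax":0,"ay":0,"az":0,"dx":0.006,"dy":0.105,"dz":0,"jaw":1},{"ax":0,"ay":0,"az":0,"dx":0.008,"dy":0.15,"dz":0,"jaw":1},{"ax":0,"ay":0,"az":0,"dx":0.01,"dy":0.195,"dz":0,"jaw":1},{"ax":0,"ay":0,"az":0,"dx":0.012,"dy":0.24,"dz":0,"jaw":1},{"ax":0,"ay":0,"az":0,"dx":0.014,"dy":0.285,"dz":0,"jaw":1},{"ax":0,"ay":0,"az":0,"dx":0.016,"dy":0.33,"dz":0,"jaw":1},{"ax":0,"ay":0,"az":0,"dx":0.018,"dy":0.37,"dz":0,"jaw":1},{"ax":0,"ay":0,"az":0,"dx":0.02,"dy":0.41,"dz":0,"jaw":1}]'
python3 -m crank '[{"ax":0,"ay":0,"az":0,"dx":0.003,"dy":0.04,"dz":0,"jaw":1},{"ax":0,"ay":0,"az":0,"dx":0.004,"dy":0.065,"dz":0,"jaw":1},{"ax":0,"ay":0,"az":0,"dx":0.004,"dy":0.07,"dz":0,"jaw":1},{"ax":0,"ay":0,"az":0,"dx":0.004,"dy":0.07,"dz":0,"jaw":1},{"ax":0,"ay":0,"az":0,"dx":0.004,"dy":0.07,"dz":0,"jaw":1}]'
python3 -c "
from h import *;go(.608,-.211,.092,-90)"
```

```text
time: 13.05
tcp_pos: [0.6018, -0.1422, 0.2291]
eef_rot: [-0.001, 1.0, -0.0, -0.003]
force: [1.2, 0.1, -2.0]
grip_width: 0.016
gripper_force: 58.7
time: 13.55
tcp_pos: [0.6068, -0.2095, 0.2305]
eef_rot: [-0.001, 1.0, 0.0, -0.001]
force: [-0.6, 0.1, -1.5]
grip_width: 0.0161
gripper_force: 58.7
t 13.55 p [ 0.6068 -0.2095  0.2305] d [0.0016 0.0017 0.1385] rot [-0.0021  0.0029  0.0002] j6 1.17 w 0.0161 F [-0.6  0.1 -1.5]
```

```bash

python3 -m crank '[{"ax":0,"ay":0,"az":0,"dx":0.001,"dy":0.001,"dz":0.01,"jaw":1},{"ax":0,"ay":0,"az":0,"dx":0.001,"dy":0.001,"dz":0.03,"jaw":1},{"ax":0,"ay":0,"az":0,"dx":0.001,"dy":0.001,"dz":0.05,"jaw":1},{"ax":0,"ay":0,"az":0,"dx":0.001,"dy":0.001,"dz":0.07,"jaw":1},{"ax":0,"ay":0,"az":0,"dx":0.001,"dy":0.001,"dz":0.09,"jaw":1},{"ax":0,"ay":0,"az":0,"dx":0.001,"dy":0.001,"dz":0.11,"jaw":1},{"ax":0,"ay":0,"az":0,"dx":0.001,"dy":0.001,"dz":0.12,"jaw":1},{"ax":0,"ay":0,"az":0,"dx":0.001,"dy":0.001,"dz":0.125,"jaw":1},{"ax":0,"ay":0,"az":0,"dx":0.001,"dy":0.001,"dz":0.125,"jaw":1}]'
python3 -c "
from h import *;go(.608,-.211,.092,-90)"
```

```text
time: 14.45
tcp_pos: [0.6085, -0.2113, 0.1066]
eef_rot: [-0.0, 1.0, 0.0, -0.001]
force: [0.2, -0.6, -1.5]
grip_width: 0.0163
gripper_force: 58.7
t 14.45 p [ 0.6085 -0.2113  0.1066] d [-0.0005 -0.0002  0.0146] rot [-0.0005  0.0011  0.0006] j6 1.17 w 0.0163 F [ 0.2 -0.6 -1.5]
```

```bash

python3 -m crank '[{"ax":0,"ay":0,"az":0,"dx":0,"dy":0,"dz":0.006,"jaw":1},{"ax":0,"ay":0,"az":0,"dx":0,"dy":0,"dz":0.011,"jaw":1},{"ax":0,"ay":0,"az":0,"dx":0,"dy":0,"dz":0.014,"jaw":1},{"ax":0,"ay":0,"az":0,"dx":0,"dy":0,"dz":0.015,"jaw":1},{"ax":0,"ay":0,"az":0,"dx":0,"dy":0,"dz":0.015,"jaw":1}]'
```

```text
time: 14.95
tcp_pos: [0.609, -0.2122, 0.0929]
eef_rot: [0.0, 1.0, -0.0, 0.0]
force: [-0.8, 0.8, 2.2]
grip_width: 0.0164
gripper_force: 59.3
```

Floor contact (force changed sign, at the expected height). Releasing and going up.

```bash

python3 -m crank '[{"ax":0,"ay":0,"az":0,"dx":0,"dy":0,"dz":0.001,"jaw":0.8},{"ax":0,"ay":0,"az":0,"dx":0,"dy":0,"dz":0,"jaw":0.6},{"ax":0,"ay":0,"az":0,"dx":0,"dy":0,"dz":0,"jaw":0.5},{"ax":0,"ay":0,"az":0,"dx":0,"dy":0,"dz":0,"jaw":0.5},{"ax":0,"ay":0,"az":0,"dx":0,"dy":0,"dz":0,"jaw":0.5},{"ax":0,"ay":0,"az":0,"dx":0,"dy":0,"dz":-0.015,"jaw":0.5},{"ax":0,"ay":0,"az":0,"dx":0,"dy":0,"dz":-0.04,"jaw":0.5},{"ax":0,"ay":0,"az":0,"dx":0,"dy":0,"dz":-0.08,"jaw":0.5},{"ax":0,"ay":0,"az":0,"dx":0,"dy":0,"dz":-0.12,"jaw":0.5},{"ax":0,"ay":0,"az":0,"dx":0,"dy":0,"dz":-0.15,"jaw":0.5}]'
python3 -m crank '[{"ax":0,"ay":0,"az":0,"dx":-0.02,"dy":-0.05,"dz":0,"jaw":0.5},{"ax":0,"ay":0,"az":0,"dx":-0.04,"dy":-0.1,"dz":0,"jaw":0.5},{"ax":0,"ay":0,"az":0,"dx":-0.06,"dy":-0.15,"dz":0,"jaw":0.5},{"ax":0,"ay":0,"az":0,"dx":-0.08,"dy":-0.2,"dz":0,"jaw":0.5},{"ax":0,"ay":0,"az":0,"dx":-0.1,"dy":-0.25,"dz":0,"jaw":0.5},{"ax":0,"ay":0,"az":0,"dx":-0.1,"dy":-0.3,"dz":0,"jaw":0.5},{"ax":0,"ay":0,"az":0,"dx":-0.1,"dy":-0.3,"dz":0,"jaw":0.5},{"ax":0,"ay":0,"az":0,"dx":-0.1,"dy":-0.3,"dz":0,"jaw":0.5}]'
python3 - <<'E'
from h import *
go(0,0,0)
np.set_printoptions(precision=4,suppress=True)
for n in("top",):print(n,np.array([np.r_[fit(n,c,CAP,.003),s[4]] for c,s in reds(n)]))
a=get_image('scene')[80:240,160:340];b=get_image('top')[110:240,350:490]
cv2.imwrite('pics/i.png',np.hstack([cv2.resize(a,(400,360)),cv2.resize(b,(390,360))]))
E
```

```text
time: 15.95
tcp_pos: [0.6098, -0.2124, 0.2466]
eef_rot: [0.001, 1.0, -0.0, 0.002]
force: [-0.4, 0.3, -0.2]
grip_width: 0.0427
gripper_force: 0.0
time: 16.75
tcp_pos: [0.5085, 0.0906, 0.2436]
eef_rot: [-0.0, 1.0, 0.002, 0.001]
force: [0.5, -0.6, 1.1]
grip_width: 0.0422
gripper_force: 0.0
t 16.75 p [0.5085 0.0906 0.2436] d [-0.5093  0.0887  0.2426] rot  j6 1.66 w 0.0422 F [ 0.5 -0.6  1.1]
top [[  0.6371  -0.1615 259.    ]
 [  0.6092  -0.1118 254.    ]
 [  0.6085  -0.2152 264.    ]
 [  0.5823  -0.1619 259.    ]
 [  0.5519  -0.1113 251.    ]
 [  0.5506  -0.21   262.    ]
 [  0.5229  -0.1604 258.    ]]
```

View pics/i.png

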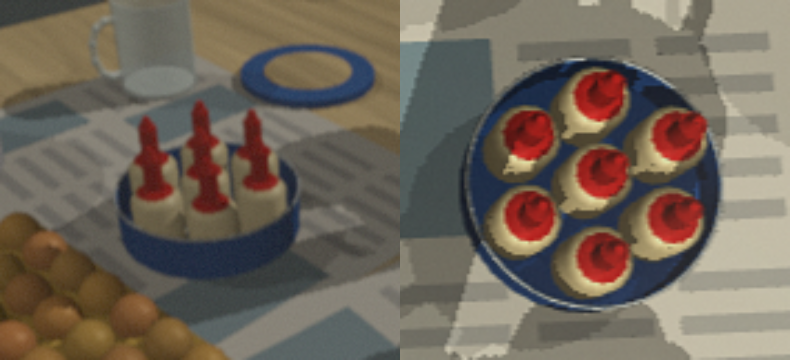

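The tin now shows seven upright bottles in a honeycomb: the middle one at right crop (600,175) and the edge one at (675,135). Both are within about 5 mm of their places, and the arm is clear.

```bash
python3 -c "from rig import *;print(hand_in())"
```

```text
the job is handed in; nothing more can be done
None
```

Both red-capped bottles stand upright in the tin, one in the middle and one at the edge, each about 2–5 mm from its place by the last top-camera picture; I handed the job in at about 17 s, and no verdict came back.

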